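# Pin a lens mount and hold its hidden bolt head

### The job

The nut runner on the front of the lens-mount bracket is turning the nut, but the bolt just turns round with it. First drop the two loose brass locating pins one by one into the bores of the bracket's base, the thick pin in the wide bore and the thin pin in the narrow one, fully home; leave the jar, brass ring and brush alone. Then reach down into the narrow gap behind the bracket, grip the hexagonal bolt head between the fingers so that it stops turning, and finish while still gripping and holding it: do not let go.

Things in the scene. Friction and masses are not known exactly. Their poses are not given: they have to be found in the camera images.
- fixture: lens-mount fixture, fixed to the bench (place and yaw differ each time). Origin: centre of its underside, on the bench; x points from the robot's side to the rear, y to its left, z up. Steel base 150 (x) by 290 (y) by 30 mm high; on its middle an aluminium upright bracket plate, x -12 to 0, y -45 to 45, top 120 mm above the bench
- gap (a point): floor of the gap behind the bracket (on the base's top, 30 mm above the bench, fixture x = 26, y = 0). The gap is 52 mm wide in x, between the bracket and a parallel guard plate (x 52 to 60, y -45 to 45, top 96 mm above the bench); open above and at both y ends
- runner_end (a point): front end (x = -118) of the grey nut runner in front of the bracket: a fixed lying cylinder, 44 mm diameter, axis 85 mm above the bench along the fixture's x
- bolt_head (a point): centre of the hexagonal steel bolt head in the gap: fixture x = 25, y = 0, 85 mm above the bench; has the fixture's axes and does not turn. Bolt axis = fixture x. Head 24 mm across flats, 28 across corners, 14 thick (x 18 to 32), behind a sleeve of 20 mm diameter (x 0 to 18). Nothing beside it in y; grip it from above, fingers closing along the fixture's y
- bolt (a joint): turn of the bolt about the fixture's x axis, rad; any start. It grows steadily at about 0.15 rad/s while nobody holds it, dragged by the nut with at most 0.06 N m, so a light grip stops it; turning it by hand meets a viscous drag of 0.4 N m per rad/s. At 0 and at each multiple of pi/3 two of the flats stand upright, facing fixture +y and -y
- wide_bore (a point): centre of the mouth of the wide bore, on the base's top, 30 mm above the bench, at fixture x = 0, y = +115; 22 mm diameter, 22 mm deep (blind), upright
- narrow_bore (a point): centre of the mouth of the narrow bore, on the base's top, 30 mm above the bench, at fixture x = 0, y = -115; 16 mm diameter, 22 mm deep (blind), upright
- thick_pin_mid (a point): centre (half-way up) of the thick brass pin: plain upright cylinder, 20 mm diameter, 60 mm long, about 0.15 kg, z along its length; standing loose on the bench. Home in its bore, 38 mm of it stand above the base
- thin_pin_mid (a point): centre (half-way up) of the thin brass pin: plain upright cylinder, 14 mm diameter, 60 mm long, about 0.08 kg, z along its length; standing loose on the bench. Home in its bore, 38 mm of it stand above the base
- hex: the turning hexagonal bolt head; origin at its centre, x along its axis, turns with the bolt
- paint_jar: bystander: closed amber jar, 50 mm diameter, 60 mm high, beyond the work; origin under its centre
- lens_ring: bystander: flat brass lens ring, 68 mm diameter, 14 mm high, beyond the work; origin under its centre
- brush: bystander: brush, 160 mm long, lying to the right of the work; origin under its middle
Not all that is in view belongs to the job. What is shaped like the part that bears thick_pin_mid but blue is not meant.

How it is judged:
By the outcome, as a careful person would: the job done as asked, in the order asked, and still so for the second after the job is handed in, while the arm keeps its last pose, push and grip.
It also fails if it takes over 67 s, if anything falls off the work surface, if the arm or the gripper's body presses on something with over 40 N, if the wrist force passes 120 N, or if a joint passes its speed limit or range.

### The arm

A 6-joint arm with a two-finger parallel gripper is mounted at the origin on the work surface. World frame = base frame: x ahead of the robot, y to its left, z up, the work surface at z = 0. Lengths are in m, angles in degrees, forces in N, time in s.
With the tool pointing down it reaches from about 0.4 to 0.825 m from the base axis. Payload 7 kg.
Tool frame: the origin (TCP) lies between the finger pads; the fingertips stand 22 mm ahead of it and the grasp point (between the pads) lies 3 mm ahead of it; z points along the fingers, y is the line along which they close (so a half turn about z gives the same grasp; the last joint's range is limited). The gripper opens to 88 mm and grips with 3 to 60 N. Pads are 19 mm wide; open, the fingers measure 130 mm over their backs; the gripper's body (78 mm by 193 mm) begins 47 mm behind the grasp point.
Start: joints at [89.387, 20.546, 0.682, 0, -70.136, -16.507], TCP at [0.199, 0.645, 0.249] pointing down, gripper open.
Joint ranges: [-176.03, 176.03], [-82.01, 121.73], [-58.28, 71.71], [-173.87, 95.51], [-174.79, -0.11], [-173.66, 173.66]. Speed limits (degrees/s): [136.94, 136.94, 172.46, 180, 180, 180].

### API

Orientations are given as [roll, pitch, yaw] about the fixed x, y, z axes, in that order (R = Rz(yaw) Ry(pitch) Rx(roll)).
In Python, from plant import ctrl gives the robot as it stands.
- The arm moves only by the tool apply_moves, never from a script. Its argument "targets" is a list of rows, each an object with "travel": the shift along the tool's x, y, z in mm, a list of three; "roll": the turn about the tool's z in degrees; "jaw": the finger opening in mm, from 0 to 87.6. In form: [{"travel": [tx, ty, tz], "roll": roll, "jaw": jaw}, ...]. A call has 1 to 10 rows; each row shifts and turns the commanded pose from where the row before left it, along the tool's axes as they then stand; what a row does not reach is not made up. A row lasts 1/10 s, in which the tool goes at most 50 mm and 8.59 degrees, less where a joint would pass 70% of its speed; a pose out of reach is approached as far as the arm can. A call with a gripper value outside its range is refused whole. The fingers move at their own pace and stop on an object; the grip force is fixed at half the most. Time passes only in rows, so rows that do not move let the fingers close. It gives the time, the measured TCP pose, the force, the opening and the grip force at its end, in the units of the state.
- ctrl.get_obs(): the state, without advancing time (a new reading comes with each control period).
- ctrl.snapshot(name): name is "side" or "top" or "wrist"; returns the picture (480x640x3 uint8, red, green, blue); there is no depth.
- ctrl.calibration(name): a dict with "K" (3x3 intrinsics, pixels), "extrinsics" (4x4, takes a point from camera to world coordinates); the wrist camera has in their place "hand_eye" (4x4, takes a point from camera to tool coordinates, whose origin is the TCP and whose axes are the flange's). Camera axes: x right, y down, z forward; pixel columns grow to the right and rows downward; lengths in m; the calibration is good to about 2 mm. A picture is of the moment at which its call begins: read the wrist's pose just before it. calibration takes no time and is no camera call.
- ctrl.close_job(): hands the job in; it is judged then, once.
The state is a dict: "clock": time; "joint_pos": joint angles; "qvel": joint speeds; "tau": joint torques, N m; "tool_pos": TCP position; "orientation": TCP orientation; "force": force on the tool from outside, world axes, zero at the start; "moment": the same for the moment, N m; "opening": finger opening in m; "gripper_force": force on a finger pad.
Only numpy, scipy, OpenCV 4.12 (cv2) and the standard library are available. Lean on these libraries where they do the work, as an engineer would, in place of code of your own. Each camera call takes 0.05 s, during which the arm holds its last target. There are 200 camera calls.

## Working session

There is one attempt and no reset: what is moved stays moved. The work goes in short steps, Python scripts to look and compute and a tool call to move; the robot and the scene stay as the last step left them, time stands still between calls to the robot, and variables do not carry over. Pictures are saved under pics/ and viewed, at most 10 in all, crops included, and the job is handed in when it is done.

Besides the shell and the picture viewer there is one more tool, called after "Call:" in YAML: its name, and indented under it one key for each argument. apply_moves: Moves the arm, as the interface text tells. Its arguments: {"type":"object","properties":{"targets":{"type":"array","items":{"type":"object","properties":{"travel":{"type":"array","items":{"type":"number"}},"roll":{"type":"number"},"jaw":{"type":"number"}}}}},"required":["targets"]}

```bash
ls; mkdir -p pics
python3 - <<'E'
from plant import ctrl
import cv2,numpy as np
o=ctrl.get_obs();print({k:np.round(v,4).tolist() for k,v in o.items()})
for n in("side","top","wrist"):
    im=ctrl.snapshot(n);cv2.imwrite(f"pics/{n}0.png",im[:,:,::-1])
    c=ctrl.calibration(n);print(n,{k:np.round(v,4).tolist() for k,v in c.items()})
E
```

```text
pics
{'clock': 0.0, 'joint_pos': [89.3864, 20.5923, 0.6329, -0.0202, -70.1355, -16.5073], 'qvel': [-0.04, -0.0076, 0.0236, 0.0581, 0.0226, 0.0028], 'tau': [0.0008, -58.2728, 29.3041, 6.9971, 0.007, -0.0002], 'tool_pos': [0.1986, 0.6446, 0.2476], 'orientation': [179.9036, -0.0088, -17.1277], 'force': [0.2376, 0.2916, -0.0729], 'moment': [-0.0174, -0.0311, 0.0398], 'gripper_force': 0.0, 'opening': 0.0876}
side {'K': [[452.2482, 0.0, 318.1211], [0.0, 452.2482, 247.4495], [0.0, 0.0, 1.0]], 'extrinsics': [[-0.69, -0.5084, 0.5152, 0.074], [-0.7238, 0.4893, -0.4865, 0.4412], [-0.0047, -0.7086, -0.7056, 0.8339], [0.0, 0.0, 0.0, 1.0]]}
top {'K': [[618.1731, 0.0, 320.5849], [0.0, 618.1731, 233.6659], [0.0, 0.0, 1.0]], 'extrinsics': [[-0.0015, -0.9893, 0.1456, 0.4317], [-0.9998, 0.004, 0.0171, -0.0963], [-0.0175, -0.1456, -0.9892, 1.3436], [0.0, 0.0, 0.0, 1.0]]}
wrist {'K': [[367.9362, 0.0, 309.0672], [0.0, 367.9362, 237.8842], [0.0, 0.0, 1.0]], 'hand_eye': [[0.0005, -0.9693, -0.2458, 0.0657], [1.0, 0.0005, 0.0001, 0.0004], [0.0, -0.2458, 0.9693, -0.1348], [0.0, 0.0, 0.0, 1.0]]}
```

View pics/top0.png

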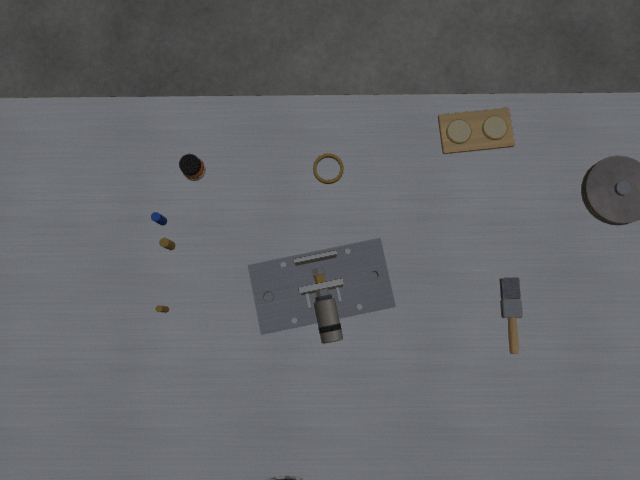

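View pics/side0.png

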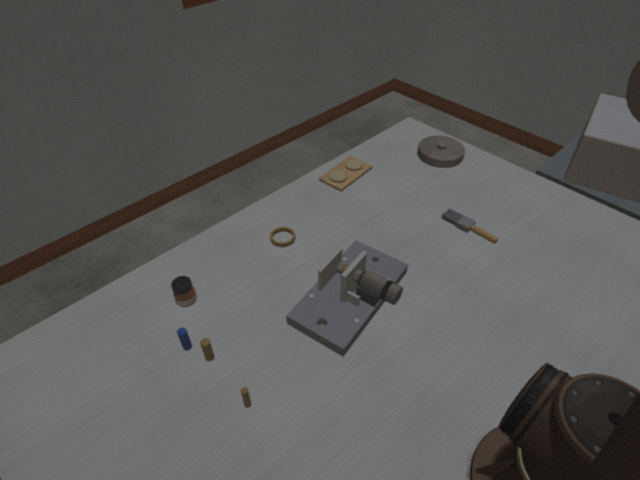

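The top view shows the base centred near (321,286), its bores near (268,296) and (376,274). The thick pin is near (167,244), the thin pin near (162,309) and the blue decoy near (159,219). The side view agrees.

```bash
cat > h.py <<'E'
from plant import ctrl
import cv2,numpy as np
from scipy.spatial.transform import Rotation as Ro
def tool():
    o=ctrl.get_obs();T=np.eye(4);T[:3,:3]=Ro.from_euler('xyz',o['orientation'],degrees=True).as_matrix();T[:3,3]=o['tool_pos'];return T
def cam(n):
    c=ctrl.calibration(n)
    return c['K'],(c['extrinsics'] if n!='wrist' else tool()@c['hand_eye'])
def snap(n):
    KE=cam(n);im=ctrl.snapshot(n);return im,KE
def ray(KE,uv):
    K,E=KE;d=E[:3,:3]@np.linalg.solve(K,[uv[0],uv[1],1.]);return E[:3,3],d
def onz(KE,uv,z):
    p,d=ray(KE,uv);return p+d*(z-p[2])/d[2]
def proj(KE,P):
    K,E=KE;q=K@(np.linalg.inv(E)@np.append(P,1))[:3];return q[:2]/q[2]
def brass(im,a=30):
    h=cv2.cvtColor(im,cv2.COLOR_RGB2HSV);m=cv2.inRange(h,(8,90,50),(28,255,255))
    n,l,s,c=cv2.connectedComponentsWithStats(m);return [(s[i],c[i]) for i in range(1,n) if s[i][4]>a],m
def totool(P):  # world point -> tool axes, mm
    return 1000*(np.linalg.inv(tool())@np.append(P,1))[:3]
E
python3 - <<'E'
from h import *
im=cv2.imread('pics/top0.png');KE=cam('top')
g=cv2.cvtColor(im,cv2.COLOR_BGR2GRAY)
m=((g<105).astype(np.uint8)*255);m[:110]=0
m=cv2.morphologyEx(m[220:350,230:410],cv2.MORPH_CLOSE,np.ones((5,5)))
cs,_=cv2.findContours(m,0,2);c=max(cs,key=cv2.contourArea)
r=cv2.minAreaRect(c);b=cv2.boxPoints(r)+[230,220];print(r)
P=np.array([onz(KE,p,.03) for p in b]);print(b,P.round(4));print([np.linalg.norm(P[i]-P[i-1]) for i in range(4)],P.mean(0))
for n in('top','side'):
    for s,c in brass(cv2.imread(f'pics/{n}0.png')[:,:,::-1].copy())[0]: print(n,s,c.round(1),onz(cam(n),c,.03).round(4))
crop=cv2.resize(im[215:345,130:410],None,fx=2.8,fy=2.8,interpolation=2)
cv2.imwrite('pics/c1.png',cv2.convertScaleAbs(crop,alpha=1.8))
E
```

```text
((92.86550903320312, 76.02257537841797), (93.06302642822266, 138.07496643066406), 78.34970092773438)
[[245.85384178 264.39096451]
 [381.08424377 236.50841141]
 [399.87718201 327.65419006]
 [264.64677429 355.53674316]] [[ 0.5594  0.0862  0.03  ]
 [ 0.6184 -0.2033  0.03  ]
 [ 0.4253 -0.2396  0.03  ]
 [ 0.368   0.0437  0.03  ]]
[np.float64(0.19601600984291742), np.float64(0.29544573196783674), np.float64(0.19653923141048596), np.float64(0.28904245220605124)] [ 0.49279609 -0.07822389  0.03      ]
top [ 439  109   75   45 1765] [475.2 131.7] [ 0.8496 -0.4128  0.03  ]
top [313 154  30  30 261] [327.8 168.2] [ 0.7694 -0.0895  0.03  ]
top [184 159  20  20  92] [197.1 171.9] [0.7629 0.1965 0.03  ]
top [160 238  15  11 116] [166.9 243.4] [0.6054 0.2574 0.03  ]
top [315 275  10   9  70] [319.3 278.5] [ 0.5287 -0.0707  0.03  ]
top [156 306  13   6  69] [161.7 308.7] [0.4658 0.2635 0.03  ]
top [508 318  11  36 274] [512.9 335.7] [ 0.4083 -0.4744  0.03  ]
side [182   0  33   9 147] [194.1   2.5] [ 2.5316 -0.9457  0.03  ]
side [   0   79  562  204 7125] [262.3 168.6] [ 1.0268 -0.2259  0.03  ]
side [320 157  51  33 501] [345.1 175. ] [ 0.828 -0.384  0.03 ]
side [471 225  27  17 144] [483.8 233.6] [ 0.3999 -0.4576  0.03  ]
side [271 227  24  19 159] [282.4 235.9] [ 0.7558 -0.0756  0.03  ]
side [175 287  20  14 114] [185.1 295.3] [0.7596 0.2122 0.03  ]
side [201 339  12  21 127] [206.3 348.3] [0.6076 0.2563 0.03  ]
side [242 388   8  19  83] [245.4 396.3] [0.4672 0.2621 0.03  ]
```

View pics/c1.png

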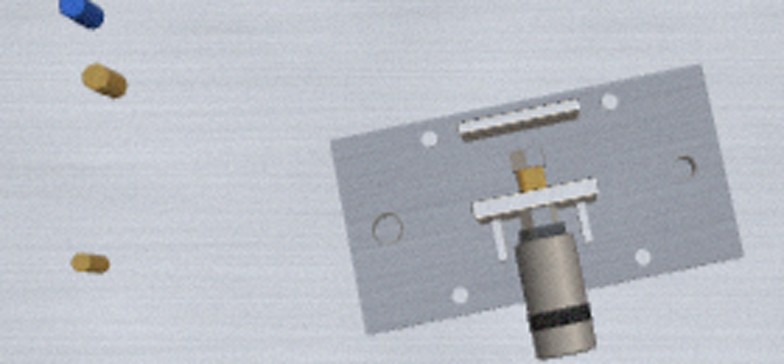

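The crop shows the base-top corners at about (331,140), (700,65), (742,258) and (368,334). The wide bore is on the left at (388,229) and the narrow bore on the right at (686,168). I'll move above the thick pin.

Call:
apply_moves:
  targets:
    - {"travel":[42,21,5],"roll":0,"jaw":40}
    - {"travel":[42,21,5],"roll":0,"jaw":40}
    - {"travel":[42,21,5],"roll":0,"jaw":40}
    - {"travel":[42,21,5],"roll":0,"jaw":40}
    - {"travel":[42,21,5],"roll":0,"jaw":40}
    - {"travel":[42,21,5],"roll":0,"jaw":40}
    - {"travel":[42,21,5],"roll":0,"jaw":40}
    - {"travel":[42,21,5],"roll":0,"jaw":40}
    - {"travel":[42,21,5],"roll":0,"jaw":40}
    - {"travel":[42,21,5],"roll":0,"jaw":40}

```text
clock: 1.15
tool_pos: [0.5393, 0.3192, 0.1983]
orientation: [180.0, 0.0, -17.1]
force: [0.4, 1.9, -1.3]
opening: 0.04
gripper_force: 0.0
```

Call:
apply_moves:
  targets:
    - {"travel":[42,21,5],"roll":0,"jaw":40}
    - {"travel":[42,21,5],"roll":0,"jaw":40}
    - {"travel":[0,0,5],"roll":8.5,"jaw":40}
    - {"travel":[0,0,5],"roll":8.5,"jaw":40}
    - {"travel":[0,0,5],"roll":8.5,"jaw":40}
    - {"travel":[0,0,5],"roll":8.5,"jaw":40}
    - {"travel":[0,0,5],"roll":8.5,"jaw":40}
    - {"travel":[0,0,5],"roll":8.5,"jaw":40}
    - {"travel":[0,0,0],"roll":8.5,"jaw":40}
    - {"travel":[0,0,0],"roll":8.5,"jaw":40}

```text
clock: 2.15
tool_pos: [0.6059, 0.2557, 0.1579]
orientation: [179.9, -0.0, -85.5]
force: [-0.3, -0.2, 0.3]
opening: 0.0399
gripper_force: 0.0
```

Call:
apply_moves:
  targets:
    - {"travel":[0,0,0],"roll":8.5,"jaw":40}
    - {"travel":[0,0,0],"roll":8.5,"jaw":40}
    - {"travel":[0,0,0],"roll":8.5,"jaw":40}
    - {"travel":[0,0,0],"roll":8.5,"jaw":40}
    - {"travel":[0,0,0],"roll":8.5,"jaw":40}
    - {"travel":[0,0,0],"roll":0,"jaw":40}
    - {"travel":[0,0,0],"roll":0,"jaw":40}

```text
clock: 2.85
tool_pos: [0.6061, 0.2558, 0.1583]
orientation: [180.0, -0.0, -127.4]
force: [-0.2, -0.0, -0.4]
opening: 0.04
gripper_force: 0.0
```

Run:
```python
from h import *
KE=cam('top')
b=np.array([(331,140),(700,65),(742,258),(368,334)])/2.8+[130,215]-.3
P=np.array([onz(KE,p,.03) for p in b]);c=P.mean(0)
y=(P[0]-P[1]+P[3]-P[2])[:2];x=(P[0]-P[3]+P[1]-P[2])[:2]
print('fix',c,np.linalg.norm(y)/2,np.linalg.norm(x)/2,np.degrees([np.arctan2(-y[0],y[1]),np.arctan2(x[1],x[0])]))
for q in((388,229),(686,168)): print('bore',onz(KE,np.array(q)/2.8+[130,215]-.3,.03))
im,K=snap('wrist');o=ctrl.get_obs();print(o['clock'],o['tool_pos'],o['orientation'],o['joint_pos'])
cv2.imwrite('pics/w1.png',im[:,:,::-1])
for s,c in brass(im)[0]: print(s,c.round(1),onz(K,c,.06).round(4))
```

```text
fix [ 0.51383361 -0.0740927   0.03      ] 0.2872349442975029 0.1494590645921822 [11.32268663 11.46525945]
bore [0.49099107 0.0374857  0.03      ]
bore [ 0.53655976 -0.18844714  0.03      ]
2.9 [0.60612031 0.25579694 0.15839626] [ 1.79995497e+02 -1.87612243e-02 -1.27381704e+02] [ 3.98309169e+01  2.27196311e+01 -8.35387880e+00 -2.78784110e-04
 -5.89457826e+01 -7.72124782e+01]
[452 110  55  22 802] [482.5 121. ] [0.4742 0.2559 0.06  ]
[297 217  28  43 814] [309.1 240.4] [0.6029 0.2515 0.06  ]
[196 280  20  67 734] [203.5 314.6] [0.6928 0.2494 0.06  ]
[402 280  21  67 813] [413.9 313.8] [0.5771 0.3369 0.06  ]
[ 151  356  432   15 4670] [391.9 364.6] [0.6115 0.3605 0.06  ]
```

View pics/w1.png

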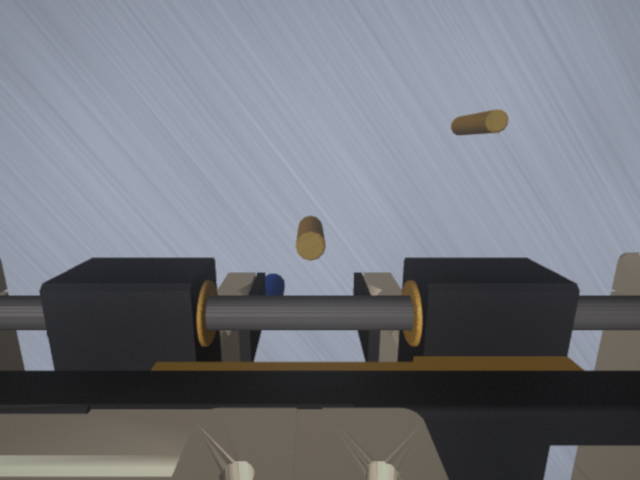

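The wrist view shows the thick pin's top face centred near (311,246), the thin pin's top near (497,121), and the blue pin well outside the finger line. I'll compute the offsets.

Run:
```python
from h import *
K=cam('wrist')
for q in((311,246),(497,121)):
    P=onz(K,q,.06);print(P.round(4),totool(P).round(1))
# stereo top+side with mid points
for a,b in(((166.9,243.4),(206.3,348.3)),((161.7,308.7),(245.4,396.3))):
    A,B=ray(cam('top'),a),ray(cam('side'),b)
    t=np.linalg.lstsq(np.c_[A[1],-B[1]],B[0]-A[0],rcond=None)[0]
    print((A[0]+t[0]*A[1]).round(4),(B[0]+t[1]*B[1]).round(4))
```

```text
[0.6042 0.2553 0.06  ] [ 1.5  1.2 98.4]
[0.4672 0.2612 0.06  ] [ 80.  113.7  98.4]
[0.6049 0.2565 0.0331] [0.6054 0.2571 0.0333]
[0.4656 0.2627 0.0331] [0.4657 0.2628 0.0331]
```

Call:
apply_moves:
  targets:
    - {"travel":[1,1,30],"roll":0,"jaw":40}
    - {"travel":[0,0,35],"roll":0,"jaw":40}
    - {"travel":[0,0,30],"roll":0,"jaw":40}
    - {"travel":[0,0,13],"roll":0,"jaw":40}
    - {"travel":[0,0,0],"roll":0,"jaw":40}
    - {"travel":[0,0,0],"roll":0,"jaw":10}
    - {"travel":[0,0,0],"roll":0,"jaw":10}
    - {"travel":[0,0,0],"roll":0,"jaw":10}
    - {"travel":[0,0,0],"roll":0,"jaw":10}
    - {"travel":[0,0,0],"roll":0,"jaw":10}

```text
clock: 3.9
tool_pos: [0.6056, 0.2563, 0.0521]
orientation: [-180.0, 0.1, -127.6]
force: [-1.9, 0.1, 5.9]
opening: 0.0193
gripper_force: 30.0
```

Call:
apply_moves:
  targets:
    - {"travel":[0,0,-14],"roll":0,"jaw":10}
    - {"travel":[0,0,-15],"roll":-8.15,"jaw":10}
    - {"travel":[0,0,-15],"roll":-8.15,"jaw":10}
    - {"travel":[0,0,-15],"roll":-8.15,"jaw":10}
    - {"travel":[0,0,-15],"roll":-8.15,"jaw":10}
    - {"travel":[0,0,0],"roll":-8.15,"jaw":10}
    - {"travel":[0,0,0],"roll":-8.15,"jaw":10}
    - {"travel":[30,31,0],"roll":0,"jaw":10}
    - {"travel":[30,31,0],"roll":0,"jaw":10}
    - {"travel":[30,31,0],"roll":0,"jaw":10}

```text
clock: 4.9
tool_pos: [0.5299, 0.148, 0.1248]
orientation: [180.0, -0.0, -78.7]
force: [-0.5, -0.8, -1.2]
opening: 0.0191
gripper_force: 30.0
```

Call:
apply_moves:
  targets:
    - {"travel":[30,31,0],"roll":0,"jaw":10}
    - {"travel":[31,31,0],"roll":0,"jaw":10}
    - {"travel":[0,0,0],"roll":0,"jaw":10}
    - {"travel":[0,0,0],"roll":0,"jaw":10}
    - {"travel":[0,0,0],"roll":0,"jaw":10}

```text
clock: 5.4
tool_pos: [0.4831, 0.0778, 0.1254]
orientation: [-179.9, 0.0, -78.7]
force: [0.6, -0.4, -0.3]
opening: 0.0192
gripper_force: 30.0
```

Run:
```python
from h import *
im,K=snap('wrist');o=ctrl.get_obs();print(o['clock'],o['tool_pos'],o['orientation'],o['opening'])
cv2.imwrite('pics/w2.png',im[:,:,::-1])
print(proj(K,[.491,.038,.03]))
```

```text
5.45 [0.48311788 0.07801429 0.12505521] [-1.79940980e+02  1.52062466e-02 -7.86904783e+01] 0.01916577013413497
[308.99399002 186.67846629]
```

View pics/w2.png

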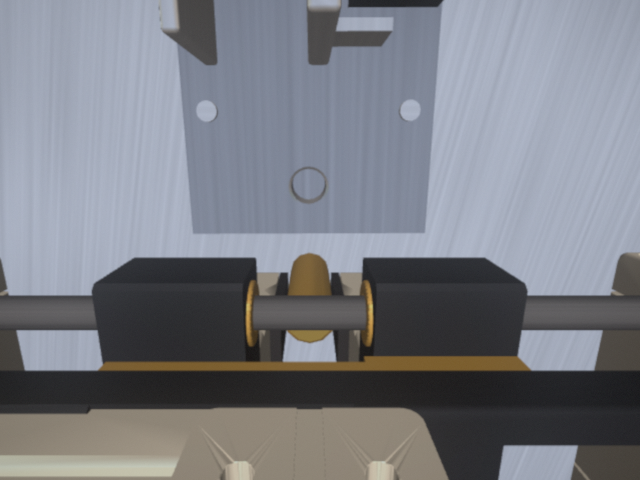

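The wrist view shows the wide bore's rim centred near (308.5,184.5), close to the predicted (309,187). The held pin's silhouette runs from row 254 at the bottom end to row 343 at the top end, centred near column 310. I'll fit both.

```bash
cat >> h.py <<'E'
def rim(im,uv,r=30):
    """ellipse centre of the bore rim near uv (darker than plate)"""
    u,v=[int(round(a)) for a in uv];g=cv2.cvtColor(im,cv2.COLOR_RGB2GRAY)[v-r:v+r,u-r:u+r]
    m=(g<np.median(g)-18).astype(np.uint8)
    n,l,s,c=cv2.connectedComponentsWithStats(m,connectivity=8);i=1+np.argmax(s[1:,2]*s[1:,3]*(s[1:,2]<2*r-4))
    p=np.argwhere(l==i)[:,::-1].astype(np.float32)
    e=cv2.fitEllipse(cv2.convexHull(p));return np.array(e[0])+[u-r,v-r],e,s[i]
E
python3 - <<'E'
from h import *
im=cv2.imread('pics/w2.png')[:,:,::-1].copy();K=cam('wrist')
c,e,s=rim(im,(308.5,184.5));print(c,e,s,onz(K,c,.03).round(4),totool(onz(K,c,.03)).round(2))
_,m=brass(im)
for v in (256,258,260,264,270,276,282,288,336,340): 
    q=np.flatnonzero(m[v,285:335]);print(v,q.min()+285 if len(q) else 0,q.max()+285 if len(q) else 0)
q=np.flatnonzero(m[:,310]);print(q[q>230].min(),q[q<355].max())
T=tool()
for x in(-2,-1,0,1,2,3):print(x,[proj(K,(T@[ (x+a)/1000,0,z,1])[:3]).round(1).tolist() for a,z in((10,.052),(-10,-.008))])
E
```

```text
[307.92137337 184.43053818] ((29.92137336730957, 30.430538177490234), (36.512332916259766, 36.751129150390625), 97.8836441040039) [ 12  13  37  36 303] [0.4919 0.0369 0.03  ] [42.04 -0.45 95.04]
256 300 318
258 298 320
260 296 322
264 294 325
270 292 326
276 291 327
282 290 328
288 289 330
336 294 324
340 301 317
254 341
-2 [[308.6, 257.4], [308.4, 353.1]]
-1 [[308.6, 255.6], [308.4, 350.8]]
0 [[308.6, 253.8], [308.4, 348.4]]
1 [[308.6, 252.0], [308.4, 346.1]]
2 [[308.6, 250.1], [308.4, 343.8]]
3 [[308.6, 248.3], [308.4, 341.4]]
```

Call:
apply_moves:
  targets:
    - {"travel":[21,-0.3,0],"roll":0,"jaw":10}
    - {"travel":[20.8,-0.3,0],"roll":0,"jaw":10}
    - {"travel":[0,0,17],"roll":0,"jaw":10}
    - {"travel":[0,0,17],"roll":0,"jaw":10}
    - {"travel":[0,0,0],"roll":0,"jaw":10}
    - {"travel":[0,0,0],"roll":0,"jaw":10}
    - {"travel":[0,0,0],"roll":0,"jaw":10}

```text
clock: 6.15
tool_pos: [0.4918, 0.037, 0.0912]
orientation: [-180.0, -0.0, -78.7]
force: [0.2, -0.4, -1.5]
opening: 0.0193
gripper_force: 30.0
```

Run:
```python
from h import *
im,K=snap('wrist');o=ctrl.get_obs();print(o['clock'],o['tool_pos'],o['orientation'],o['force'])
print(totool([.4919,.0369,.03]))
cv2.imwrite('pics/w3.png',cv2.convertScaleAbs(cv2.resize(im[210:350,240:380,::-1],None,fx=4,fy=4,interpolation=2),alpha=1.4))
```

```text
6.2 [0.4917969  0.03697457 0.09132153] [-1.79931963e+02  6.30575774e-03 -7.86762013e+01] [ 0.11904395  1.07234189 -1.87415993]
[ 1.00113452e-01 -1.36291475e-02  6.13215827e+01]
```

View pics/w3.png

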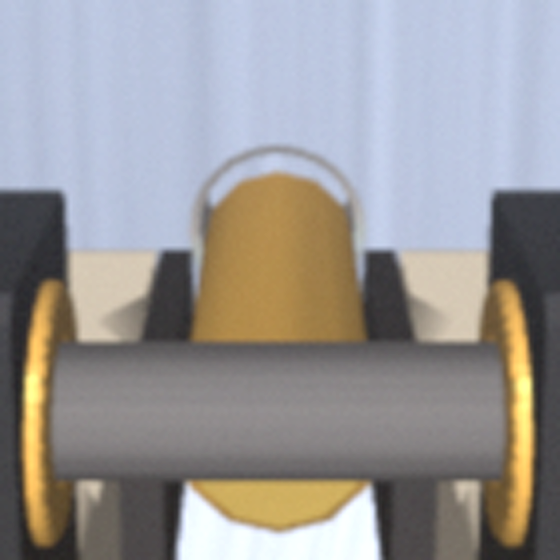

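The crop shows the pin's bottom arc (peak at (279,172)) concentric with the bore rim (peak at (278,148)) within a few tenths of a millimetre. I'll lower it.

Call:
apply_moves:
  targets:
    - {"travel":[0.1,0,6],"roll":0,"jaw":10}
    - {"travel":[0,0,5],"roll":0,"jaw":10}
    - {"travel":[0,0,4],"roll":0,"jaw":10}
    - {"travel":[0,0,4],"roll":0,"jaw":10}

```text
clock: 6.6
tool_pos: [0.4919, 0.0372, 0.0716]
orientation: [-179.9, 0.1, -78.7]
force: [-0.1, 5.3, 1.6]
opening: 0.019
gripper_force: 30.0
```

Call:
apply_moves:
  targets:
    - {"travel":[0,0,4],"roll":0,"jaw":10}
    - {"travel":[0,0,4],"roll":0,"jaw":10}
    - {"travel":[0,0,3],"roll":0,"jaw":10}
    - {"travel":[0,0,2],"roll":0,"jaw":10}
    - {"travel":[0,0,0],"roll":0,"jaw":10}

```text
clock: 7.1
tool_pos: [0.4922, 0.0373, 0.0599]
orientation: [-179.9, 0.0, -78.7]
force: [-6.8, 6.4, 16.7]
opening: 0.0192
gripper_force: 30.0
```

Call:
apply_moves:
  targets:
    - {"travel":[0,0,0],"roll":0,"jaw":40}
    - {"travel":[0,0,0],"roll":0,"jaw":40}
    - {"travel":[0,0,0],"roll":0,"jaw":40}
    - {"travel":[0,0,-25],"roll":0,"jaw":40}
    - {"travel":[0,0,-45],"roll":0,"jaw":40}
    - {"travel":[-45,-3.7,-30],"roll":0,"jaw":40}
    - {"travel":[-45,-3.7,0],"roll":0,"jaw":40}
    - {"travel":[-45,-3.7,0],"roll":0,"jaw":40}
    - {"travel":[-45,-3.7,0],"roll":0,"jaw":40}
    - {"travel":[-45,-3.7,0],"roll":0,"jaw":40}

```text
clock: 8.1
tool_pos: [0.4651, 0.2585, 0.1562]
orientation: [180.0, -0.0, -78.7]
force: [1.2, 0.7, 0.7]
opening: 0.0399
gripper_force: 0.0
```

Call:
apply_moves:
  targets:
    - {"travel":[0,0,0],"roll":0,"jaw":40}
    - {"travel":[0,0,0],"roll":0,"jaw":40}
    - {"travel":[0,0,0],"roll":0,"jaw":40}

```text
clock: 8.4
tool_pos: [0.4654, 0.2562, 0.1558]
orientation: [179.9, -0.0, -78.7]
force: [-1.0, -0.1, -0.3]
opening: 0.0403
gripper_force: 0.0
```

Run:
```python
from h import *
im,K=snap('wrist');o=ctrl.get_obs();print(o['clock'],o['tool_pos'],o['orientation'],o['force'])
cv2.imwrite('pics/w4.png',im[:,:,::-1])
for s,c in brass(im)[0]:
    print(s,c.round(1))
```

```text
8.45 [0.46555632 0.2559891  0.15594184] [ 1.79960103e+02 -3.15756488e-02 -7.87738263e+01] [-0.18980845  0.13050235  0.12280152]
[296 228  20  37 553] [305.8 247. ]
[196 280  20  67 735] [203.5 314.1]
[403 280  20  67 758] [414.3 313.7]
[ 151  356  432   15 4787] [388.2 364.5]
```

View pics/w4.png

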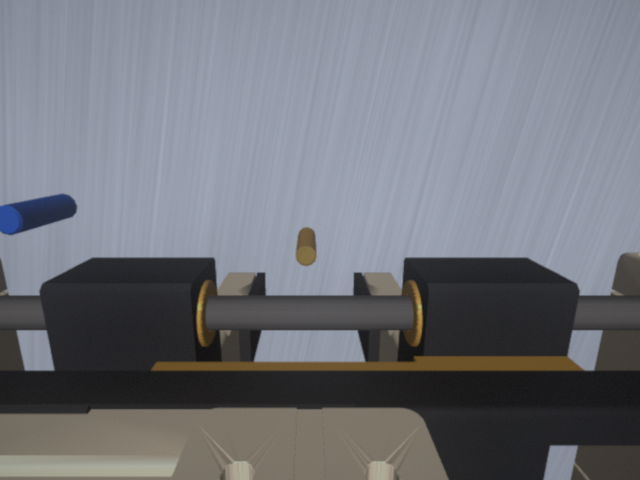

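The thin pin's top face is centred near (306,255), so its offset from the tool is about (-4.4, -2.0) mm.

Call:
apply_moves:
  targets:
    - {"travel":[-4.5,-2,30],"roll":0,"jaw":40}
    - {"travel":[0,0,35],"roll":0,"jaw":40}
    - {"travel":[0,0,30],"roll":0,"jaw":40}
    - {"travel":[0,0,9],"roll":0,"jaw":40}
    - {"travel":[0,0,0],"roll":0,"jaw":40}
    - {"travel":[0,0,0],"roll":0,"jaw":5}
    - {"travel":[0,0,0],"roll":0,"jaw":5}
    - {"travel":[0,0,0],"roll":0,"jaw":5}
    - {"travel":[0,0,0],"roll":0,"jaw":5}
    - {"travel":[0,0,0],"roll":0,"jaw":5}

```text
clock: 9.45
tool_pos: [0.4671, 0.2623, 0.0531]
orientation: [-179.9, 0.0, -78.7]
force: [-0.9, 0.5, 6.0]
opening: 0.0129
gripper_force: 30.0
```

Call:
apply_moves:
  targets:
    - {"travel":[0,0,-20],"roll":0,"jaw":5}
    - {"travel":[0,0,-40],"roll":0,"jaw":5}
    - {"travel":[0,0,-40],"roll":0,"jaw":5}
    - {"travel":[0,0,-40],"roll":0,"jaw":5}
    - {"travel":[41,2,0],"roll":0,"jaw":5}
    - {"travel":[41,2,0],"roll":0,"jaw":5}
    - {"travel":[41,2,0],"roll":0,"jaw":5}
    - {"travel":[41,2,0],"roll":0,"jaw":5}
    - {"travel":[42,2,0],"roll":0,"jaw":5}
    - {"travel":[42,2,0],"roll":0,"jaw":5}

```text
clock: 10.45
tool_pos: [0.5032, 0.0148, 0.1924]
orientation: [-180.0, 0.0, -78.7]
force: [0.6, 0.7, -0.4]
opening: 0.013
gripper_force: 30.0
```

Call:
apply_moves:
  targets:
    - {"travel":[42,2,0],"roll":0,"jaw":5}
    - {"travel":[42,2,0],"roll":0,"jaw":5}
    - {"travel":[42,2,0],"roll":0,"jaw":5}
    - {"travel":[42,1.6,0],"roll":0,"jaw":5}
    - {"travel":[0,0,34],"roll":0,"jaw":5}
    - {"travel":[0,0,34],"roll":0,"jaw":5}
    - {"travel":[0,0,0],"roll":0,"jaw":5}
    - {"travel":[0,0,0],"roll":0,"jaw":5}
    - {"travel":[0,0,0],"roll":0,"jaw":5}

```text
clock: 11.35
tool_pos: [0.5301, -0.1497, 0.1261]
orientation: [-179.9, -0.0, -78.7]
force: [0.9, 0.9, 0.1]
opening: 0.013
gripper_force: 30.0
```

Run:
```python
from h import *
im,K=snap('wrist');o=ctrl.get_obs();print(o['clock'],o['tool_pos'],o['orientation'],o['opening'],o['force'])
cv2.imwrite('pics/w5.png',im[:,:,::-1])
u=proj(K,[.5372,-.1885,.03]);print(u)
c,e,s=rim(im,u);print(c,e,s,onz(K,c,.03).round(4),totool(onz(K,c,.03)).round(2))
_,m=brass(im)
for v in range(250,296,6): 
    q=np.flatnonzero(m[v,290:330]);print(v,q.min()+290 if len(q) else 0,q.max()+290 if len(q) else 0)
q=np.flatnonzero(m[:,309]);print(q[q>230].min(),q[q<355].max())
T=tool()
for x in(-2,0,2):print(x,[proj(K,(T@[ (x+a)/1000,0,z,1])[:3]).round(1).tolist() for a,z in((7,.053),(-7,-.007))])
```

```text
11.4 [ 0.53015271 -0.14955206  0.12616772] [-1.79835941e+02 -4.27595029e-02 -7.86591079e+01] 0.013317056599544082 [-0.35481949 -0.48088831  0.25919987]
[310.12474221 188.50331768]
[309.36071205 188.28313637] ((29.3607120513916, 29.28313636779785), (26.51618766784668, 26.809953689575195), 164.33619689941406) [ 16  16  27  27 187] [ 0.5377 -0.1885  0.03  ] [39.64  0.55 96.2 ]
250 0 0
256 0 0
262 302 318
268 298 321
274 297 322
280 296 322
286 296 323
292 294 324
259 334
-2 [[308.4, 262.4], [308.3, 345.1]]
0 [[308.4, 258.9], [308.3, 340.4]]
2 [[308.4, 255.3], [308.3, 335.7]]
```

View pics/w5.png

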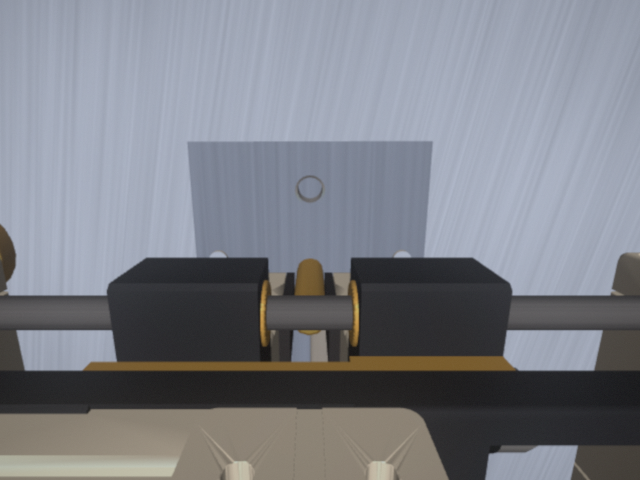

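The view shows the narrow bore centred at (309.3,188.3) and the pin centred near column 309.4 with its bottom arc at row 259. I'll shift by about 39.6 mm along tool x, then check again close in.

Call:
apply_moves:
  targets:
    - {"travel":[20,0.1,0],"roll":0,"jaw":5}
    - {"travel":[19.6,0,0],"roll":0,"jaw":5}
    - {"travel":[0,0,17],"roll":0,"jaw":5}
    - {"travel":[0,0,17],"roll":0,"jaw":5}
    - {"travel":[0,0,0],"roll":0,"jaw":5}
    - {"travel":[0,0,0],"roll":0,"jaw":5}
    - {"travel":[0,0,0],"roll":0,"jaw":5}

```text
clock: 12.1
tool_pos: [0.5376, -0.1886, 0.0918]
orientation: [-179.9, -0.0, -78.7]
force: [0.7, 0.5, -0.1]
opening: 0.0135
gripper_force: 30.0
```

Run:
```python
from h import *
im,K=snap('wrist');o=ctrl.get_obs();print(o['clock'],o['tool_pos'],o['orientation'],o['force'])
T=tool();z=(o['tool_pos'][2]-.03)
print([proj(K,(T@[a,0,b,1])[:3]) for a,b in((.007,.053),(.008,z))])
cv2.imwrite('pics/w6.png',cv2.convertScaleAbs(cv2.resize(im[230:350,250:370,::-1],None,fx=5,fy=5,interpolation=2),alpha=1.4))
```

```text
12.15 [ 0.53746672 -0.18856933  0.09167881] [-1.79874275e+02 -3.74870294e-02 -7.86797566e+01] [-0.33472563 -0.39188253 -0.8954997 ]
[array([308.72971838, 258.60450248]), array([308.73929657, 252.20898365])]
```

View pics/w6.png

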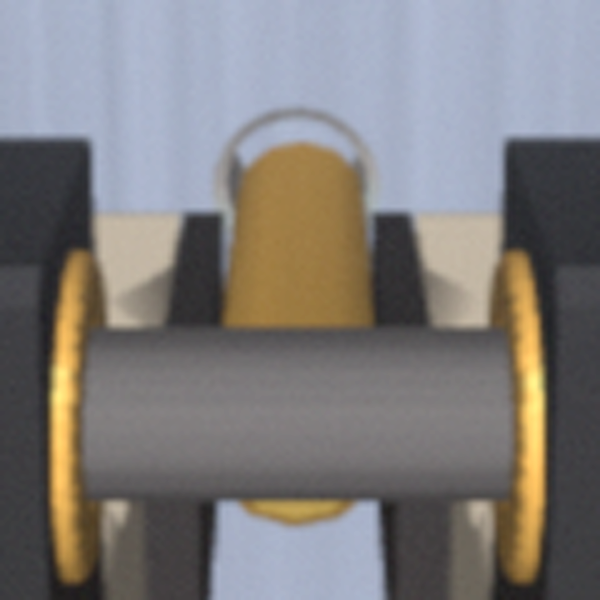

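The crop shows the pin's tip about 0.45 mm to the right of the rim centre (303 against 298) and about 0.3 mm short in x. I'll correct both and lower it.

Call:
apply_moves:
  targets:
    - {"travel":[0.3,-0.4,0],"roll":0,"jaw":5}
    - {"travel":[0,0,5],"roll":0,"jaw":5}
    - {"travel":[0,0,5],"roll":0,"jaw":5}
    - {"travel":[0,0,4],"roll":0,"jaw":5}
    - {"travel":[0,0,4],"roll":0,"jaw":5}

```text
clock: 12.65
tool_pos: [0.5374, -0.1885, 0.0719]
orientation: [-180.0, 0.0, -78.7]
force: [0.8, 6.0, 3.5]
opening: 0.0132
gripper_force: 30.0
```

Call:
apply_moves:
  targets:
    - {"travel":[0,0,4],"roll":0,"jaw":5}
    - {"travel":[0,0,4],"roll":0,"jaw":5}
    - {"travel":[0,0,3],"roll":0,"jaw":5}
    - {"travel":[0,0,2],"roll":0,"jaw":5}
    - {"travel":[0,0,0],"roll":0,"jaw":5}

```text
clock: 13.15
tool_pos: [0.5378, -0.1886, 0.0609]
orientation: [-179.9, -0.0, -78.7]
force: [-4.4, 8.0, 19.9]
opening: 0.0131
gripper_force: 30.0
```

Call:
apply_moves:
  targets:
    - {"travel":[0,0,0],"roll":0,"jaw":40}
    - {"travel":[0,0,0],"roll":0,"jaw":40}
    - {"travel":[0,0,0],"roll":0,"jaw":40}
    - {"travel":[0,0,-25],"roll":0,"jaw":40}
    - {"travel":[0,0,-40],"roll":0,"jaw":40}
    - {"travel":[0,0,-40],"roll":0,"jaw":50}
    - {"travel":[0,0,-30],"roll":0,"jaw":50}
    - {"travel":[-38,-8,0],"roll":0,"jaw":50}
    - {"travel":[-38,-8,0],"roll":0,"jaw":50}
    - {"travel":[-39,-8.8,0],"roll":0,"jaw":50}

```text
clock: 14.15
tool_pos: [0.5384, -0.0707, 0.1941]
orientation: [180.0, -0.0, -78.8]
force: [0.4, 0.8, -0.4]
opening: 0.0496
gripper_force: 0.0
```

Call:
apply_moves:
  targets:
    - {"travel":[0,0,0],"roll":-8.2,"jaw":50}
    - {"travel":[0,0,0],"roll":-8.2,"jaw":50}
    - {"travel":[0,0,0],"roll":-8.2,"jaw":50}
    - {"travel":[0,0,0],"roll":-8.2,"jaw":50}
    - {"travel":[0,0,0],"roll":-8.2,"jaw":50}
    - {"travel":[0,0,0],"roll":-8.2,"jaw":50}
    - {"travel":[0,0,0],"roll":-8.2,"jaw":50}
    - {"travel":[0,0,0],"roll":-8.2,"jaw":50}
    - {"travel":[0,0,0],"roll":-8.2,"jaw":50}
    - {"travel":[0,0,0],"roll":-8.2,"jaw":50}

```text
clock: 15.15
tool_pos: [0.5385, -0.0716, 0.1936]
orientation: [180.0, 0.1, 3.6]
force: [-0.1, 0.7, -0.2]
opening: 0.0499
gripper_force: 0.0
```

Call:
apply_moves:
  targets:
    - {"travel":[0,0,0],"roll":-8.2,"jaw":50}
    - {"travel":[0,0,0],"roll":0,"jaw":50}
    - {"travel":[0,0,0],"roll":0,"jaw":50}
    - {"travel":[0,0,0],"roll":0,"jaw":50}

```text
clock: 15.55
tool_pos: [0.5387, -0.0714, 0.194]
orientation: [180.0, 0.0, 11.3]
force: [0.3, -0.5, 0.6]
opening: 0.0502
gripper_force: 0.0
```

Run:
```python
from h import *
a=np.radians(11.48);F=np.eye(4);F[:2,:2]=[[np.cos(a),-np.sin(a)],[np.sin(a),np.cos(a)]];F[:2,3]=(.5148,-.0758)
w=lambda *p:(F@[*p,1])[:3]
im,K=snap('wrist');o=ctrl.get_obs();print(o['clock'],o['tool_pos'],o['orientation'],o['force'],o['joint_pos'])
print('head',w(.025,0,.085),totool(w(.025,0,.085)))
for p in((.018,0,.097),(.032,0,.097),(.032,.012,.085),(.032,-.012,.085),(0,45e-3,.12),(0,-45e-3,.12),(.052,.045,.096),(.052,-.045,.096)):print(p,proj(K,w(*p)).round(1))
# pin top heights: side+top views
ims={n:snap(n) for n in('top','side')}
for y in(.115,-.115):
  for n in ims:
    i,k=ims[n];u=proj(k,w(0,y,.05));
    for s,c in brass(i,15)[0]:
      if np.linalg.norm(c-u)<12: print(n,y,'pred mid',u.round(1),'seen',c.round(1),s,'pred top/base',proj(k,w(0,y,.068)).round(1),proj(k,w(0,y,.03)).round(1))
W=im[::,:,::-1]
A=cv2.resize(cv2.convertScaleAbs(W,alpha=1.4)[160:440,150:470],(640,560),interpolation=2)
cv2.imwrite('pics/w7.png',A)
cv2.imwrite('pics/top7.png',ims['top'][0][:,:,::-1]);cv2.imwrite('pics/side7.png',ims['side'][0][:,:,::-1]);cv2.imwrite('pics/w7full.png',W)
```

```text
15.6 [ 0.5387454  -0.07138096  0.19408137] [1.79998295e+02 1.66116731e-02 1.13302964e+01] [-0.76518441 -0.37047905 -0.19793812] [ 1.31199066e+01  1.07116449e+01 -2.04365616e+01  1.38458749e-03
 -5.88684503e+01  8.82096740e+01]
head [ 0.53929986 -0.07082435  0.085     ] [  0.68463177  -0.44007375 109.08116163]
(0.018, 0, 0.097) [307.8 257. ]
(0.032, 0, 0.097) [307.8 236.4]
(0.032, 0.012, 0.085) [290.2 232.2]
(0.032, -0.012, 0.085) [325.4 232.1]
(0, 0.045, 0.12) [234.1 296.6]
(0, -0.045, 0.12) [381.6 296.2]
(0.052, 0.045, 0.096) [237.2 205.8]
(0.052, -0.045, 0.096) [378.1 205.4]
top 0.115 pred mid [267.6 295.6] seen [266.6 296.7] [262 292  11   9  60] pred top/base [266.7 295.2] [268.6 296. ]
side 0.115 pred mid [321.9 315.5] seen [321.8 316.7] [318 309   8  17 114] pred top/base [321.9 310.3] [321.9 321. ]
top -0.115 pred mid [375.4 273.4] seen [375.5 274.4] [371 271   8   7  31] pred top/base [376.  272.7] [374.7 274.2]
side -0.115 pred mid [375.6 252.2] seen [375.5 253.5] [373 247   6  14  49] pred top/base [376.3 247. ] [374.9 257.9]
```

View pics/w7.png

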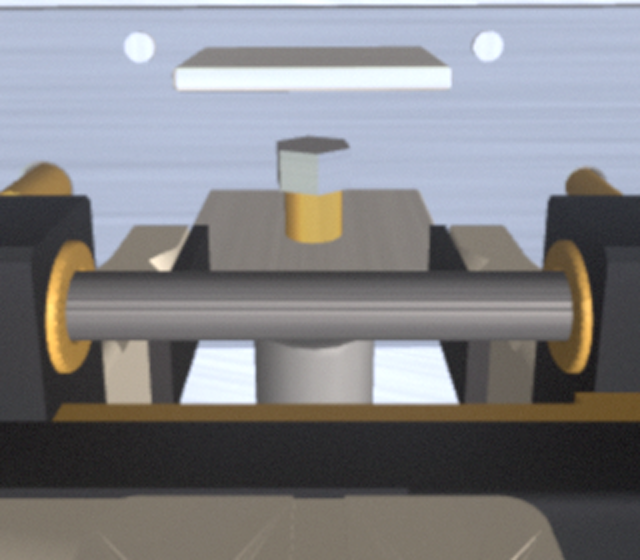

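The view shows the hex head centred near column 314, with a corner about 5° past upright, so two flats face ±y. The gap is clear for the fingers. I'll go down and grip now.

Call:
apply_moves:
  targets:
    - {"travel":[0.7,-0.4,25],"roll":0,"jaw":44}
    - {"travel":[0,0,35],"roll":0,"jaw":38}
    - {"travel":[0,0,30],"roll":0,"jaw":36}
    - {"travel":[0,0,16],"roll":0,"jaw":34}
    - {"travel":[0,0,0],"roll":0,"jaw":32}
    - {"travel":[0,0,0],"roll":0,"jaw":10}
    - {"travel":[0,0,0],"roll":0,"jaw":10}
    - {"travel":[0,0,0],"roll":0,"jaw":10}
    - {"travel":[0,0,0],"roll":0,"jaw":10}
    - {"travel":[0,0,0],"roll":0,"jaw":10}

```text
clock: 16.7
tool_pos: [0.5391, -0.0695, 0.0885]
orientation: [-179.9, -0.0, 11.4]
force: [-1.3, 7.5, -8.1]
opening: 0.0252
gripper_force: 30.0
```

Call:
apply_moves:
  targets:
    - {"travel":[0,0,0],"roll":0,"jaw":10}
    - {"travel":[0,0,0],"roll":0,"jaw":10}
    - {"travel":[0,0,0],"roll":0,"jaw":10}
    - {"travel":[0,0,0],"roll":0,"jaw":10}
    - {"travel":[0,0,0],"roll":0,"jaw":10}
    - {"travel":[0,0,0],"roll":0,"jaw":10}
    - {"travel":[0,0,0],"roll":0,"jaw":10}
    - {"travel":[0,0,0],"roll":0,"jaw":10}
    - {"travel":[0,0,0],"roll":0,"jaw":10}
    - {"travel":[0,0,0],"roll":0,"jaw":10}

```text
clock: 17.7
tool_pos: [0.5391, -0.0695, 0.0885]
orientation: [-179.9, -0.0, 11.4]
force: [-0.8, 8.0, -9.6]
opening: 0.0247
gripper_force: 30.0
```

Run:
```python
from h import *
o=ctrl.get_obs();print(o['opening'],o['moment'],o['force'])
im,K=snap('wrist')
_,m=brass(im)
b=cv2.imread('pics/side7.png')[:,:,::-1];s,k=snap('side')
for n in('top','side'):
  i,k=snap(n)
  for p in((.4919,.037,.05),(.5377,-.1886,.05)):
    u=proj(k,p)
    print(n,[(c.round(1).tolist(),q[4]) for q,c in brass(i,15)[0] if np.linalg.norm(c-u)<12])
```

```text
0.024665860499841884 [ 2.65604664  0.26252565 -0.03863259] [-0.8247964   8.0387118  -9.56208203]
top [([267.2, 297.0], np.int32(58))]
top [([374.8, 274.1], np.int32(44))]
side [([321.7, 316.7], np.int32(112))]
side [([375.5, 253.5], np.int32(49))]
```

Call:
apply_moves:
  targets:
    - {"travel":[0,-0.5,0],"roll":0,"jaw":10}
    - {"travel":[0,-0.5,0],"roll":0,"jaw":10}
    - {"travel":[0,0,0],"roll":0,"jaw":10}
    - {"travel":[0,0,0],"roll":0,"jaw":10}
    - {"travel":[0,0,0],"roll":0,"jaw":10}
    - {"travel":[0,0,0],"roll":0,"jaw":10}
    - {"travel":[0,0,0],"roll":0,"jaw":10}
    - {"travel":[0,0,0],"roll":0,"jaw":10}

```text
clock: 18.7
tool_pos: [0.5391, -0.0694, 0.0885]
orientation: [-180.0, -0.0, 11.5]
force: [-1.1, 6.0, -6.6]
opening: 0.0251
gripper_force: 30.0
```

Call:
apply_moves:
  targets:
    - {"travel":[0,0,0],"roll":0,"jaw":10}
    - {"travel":[0,0,0],"roll":0,"jaw":10}
    - {"travel":[0,0,0],"roll":0,"jaw":10}
    - {"travel":[0,0,0],"roll":0,"jaw":10}
    - {"travel":[0,0,0],"roll":0,"jaw":10}
    - {"travel":[0,0,0],"roll":0,"jaw":10}
    - {"travel":[0,0,0],"roll":0,"jaw":10}
    - {"travel":[0,0,0],"roll":0,"jaw":10}
    - {"travel":[0,0,0],"roll":0,"jaw":10}
    - {"travel":[0,0,0],"roll":0,"jaw":10}

```text
clock: 19.7
tool_pos: [0.5391, -0.0695, 0.0885]
orientation: [-180.0, -0.0, 11.5]
force: [-0.8, 6.2, -6.5]
opening: 0.0246
gripper_force: 30.0
```

Run:
```python
from h import *
o=ctrl.get_obs();print(o['opening'],o['moment'],o['force'],o['tool_pos'])
```

```text
0.024581427984732725 [2.0203682  0.38681077 0.0382502 ] [-0.83495357  6.2073482  -6.49628331] [ 0.53912111 -0.06946554  0.08845394]
```

The opening has settled about 1.5 mm above what I'd expect on the flats. The head is held slightly off-flat, on its edges and by friction. There is plenty of time, so I'll open slightly, let the bolt turn on to its next alignment (about 6 s), and grip again.

Call:
apply_moves:
  targets:
    - {"travel":[0,0,0],"roll":0,"jaw":33}
    - {"travel":[0,0,0],"roll":0,"jaw":33}
    - {"travel":[0,0,0],"roll":0,"jaw":33}
    - {"travel":[0,0,0],"roll":0,"jaw":33}
    - {"travel":[0,0,0],"roll":0,"jaw":33}
    - {"travel":[0,0,0],"roll":0,"jaw":33}
    - {"travel":[0,0,0],"roll":0,"jaw":33}
    - {"travel":[0,0,0],"roll":0,"jaw":33}
    - {"travel":[0,0,0],"roll":0,"jaw":33}
    - {"travel":[0,0,0],"roll":0,"jaw":33}

```text
clock: 20.7
tool_pos: [0.5392, -0.0698, 0.0882]
orientation: [180.0, 0.0, 11.5]
force: [-0.4, -0.5, 0.3]
opening: 0.0329
gripper_force: 0.0
```

Run:
```python
from h import *
o=ctrl.get_obs();print(o['clock'],o['opening'],o['moment'],o['force'],o['tool_pos'],totool([.5394,-.0707,.085]))
im,K=snap('wrist');cv2.imwrite('pics/w8.png',im[:,:,::-1])
g=cv2.cvtColor(im,cv2.COLOR_RGB2GRAY);a=np.radians(11.48)
for x in(.018,.025,.032):
    P=np.array([.5149+x*np.cos(a),-.0757+x*np.sin(a),.098]);u=proj(K,P);print(x,u.round(1))
for v in range(235,300,6): print(v,g[v,262:356:3])
```

```text
20.7 0.032875417084231306 [-0.08764894 -0.03492315 -0.01140835] [-0.416886   -0.46181725  0.28410893] [ 0.53921652 -0.06980572  0.08821348] [1.93678116e-03 9.12879897e-01 3.21348234e+00]
0.018 [310.6 342.6]
0.025 [310.6 325.7]
0.032 [310.6 308.4]
235 [182 182 182 181 183 183 182 183 181 183 182 183 185 183 183 184 184 182
 184 183 183 183 182 184 183 184 184 185 183 183 183 184]
241 [188 186 188 187 188 188 187 188 187 187 187 188 188 188 188 188 188 188
 187 188 188 188 188 189 188 187 188 187 186 188 187 189]
247 [191 192 191 191 191 192 193 190 192 191 191 191 191 191 191 190 190 190
 191 191 190 190 189 190 189 189 188 190 189 188 188 190]
253 [143 143 143 144 144 143 142 143 143 143 144 144 143 142 143 143 143 142
 142 144 142 142 141 143 142 141 141 142 142 142 142 141]
259 [146 145 144 145 145 145 145 145 146 144 144 145 145 144 144 144 144 145
 144 145 143 143 145 143 144 142 145 144 142 144 143 143]
265 [141 142 142 143 142 143 141 142 144 141 143 143 142 141 142 143 142 142
 142 142 140 141 142 141 142 142 141 142 142 140 141 142]
271 [141 139 138 139 143 143 143 143 142 142 141 142 142 143 142 141 142 141
 142 143 142 142 140 142 141 140 142 141 138 137 135 139]
277 [115  41  40  45 140 143 143 143 142 143 143 141 142 143 143 143 143 142
 143 142 143 143 142 142 142 144 142 143  74  40  39  56]
283 [ 49  38  39  46 138 140 141 141 140 140 137 102  89  95 100 103 108 113
 114 121 128 129 139 143 143 142 141 143  61  40  37  39]
289 [ 38  38  41  42 135 136 115  86  75  76  75  75  75  75  75  75  75  75
  75  76  76  76  76  76 110 137 138 138  57  35  37  38]
295 [44 44 46 45 89 62 58 62 61 60 60 60 60 61 62 60 61 61 63 61 62 61 60 62
 60 62 72 99 50 43 44 44]
```

```bash
cat > ph.py <<'E'
from h import *
im,K=snap('wrist');o=ctrl.get_obs();g=cv2.GaussianBlur(cv2.cvtColor(im,cv2.COLOR_RGB2GRAY),(3,3),0)
a=np.radians(11.48);n=np.array([np.cos(a),np.sin(a),0]);ye=np.array([-n[1],n[0],0]);O=np.array([.5149,-.0757,0])
Q=[]
for u in range(277,343):
    d=np.flatnonzero((g[268:297,u]<105))
    if len(d)and d[0]>0:
        v=268+d[0];f=(float(g[v-1,u])-105)/(float(g[v-1,u])-float(g[v,u]));v=v-1+f
        p,r=ray(K,(u,v));P=p+r*((O+.032*n-p)@n)/(r@n);Q.append((1000*(P-O)@ye,1000*P[2],u,v))
Q=np.array(Q);c=Q[:,0];z=Q[:,1]
print(o['clock'],o['opening']);print(Q[::3].round(1).tolist())
E
python3 ph.py
```

```text
20.8 0.03315686509088957
[[13.8, 81.2, 277.0, 290.8], [12.7, 79.7, 280.0, 289.4], [11.5, 78.5, 283.0, 288.3], [10.4, 77.0, 286.0, 287.0], [9.2, 75.3, 289.0, 285.5], [8.0, 73.8, 292.0, 284.2], [6.7, 72.3, 295.0, 283.0], [5.4, 71.8, 298.0, 282.5], [4.1, 71.9, 301.0, 282.6], [2.8, 72.2, 304.0, 282.9], [1.5, 72.4, 307.0, 283.0], [0.2, 72.6, 310.0, 283.2], [-1.1, 72.7, 313.0, 283.3], [-2.4, 72.8, 316.0, 283.3], [-3.7, 73.0, 319.0, 283.6], [-5.0, 73.2, 322.0, 283.7], [-6.3, 73.4, 325.0, 283.9], [-7.6, 74.3, 328.0, 284.7], [-8.7, 77.0, 331.0, 287.0], [-9.8, 79.6, 334.0, 289.3], [-10.9, 82.2, 337.0, 291.8], [-11.9, 84.5, 340.0, 294.0]]
```

The lower hex flat is tilted by about 7.5°, so the phase is about 22° and the next alignment is in about 4.4 s. The head centre agrees with the present tool y. I'll wait, re-measure just before, then close.

Call:
apply_moves:
  targets:
    - {"travel":[0,0,0],"roll":0,"jaw":33}
    - {"travel":[0,0,0],"roll":0,"jaw":33}
    - {"travel":[0,0,0],"roll":0,"jaw":33}
    - {"travel":[0,0,0],"roll":0,"jaw":33}
    - {"travel":[0,0,0],"roll":0,"jaw":33}
    - {"travel":[0,0,0],"roll":0,"jaw":33}
    - {"travel":[0,0,0],"roll":0,"jaw":33}
    - {"travel":[0,0,0],"roll":0,"jaw":33}
    - {"travel":[0,0,0],"roll":0,"jaw":33}
    - {"travel":[0,0,0],"roll":0,"jaw":33}

```text
clock: 21.8
tool_pos: [0.5392, -0.0698, 0.0882]
orientation: [-180.0, 0.0, 11.5]
force: [-0.2, 0.4, 0.3]
opening: 0.033
gripper_force: 0.0
```

Call:
apply_moves:
  targets:
    - {"travel":[0,0,0],"roll":0,"jaw":33}
    - {"travel":[0,0,0],"roll":0,"jaw":33}
    - {"travel":[0,0,0],"roll":0,"jaw":33}
    - {"travel":[0,0,0],"roll":0,"jaw":33}
    - {"travel":[0,0,0],"roll":0,"jaw":33}
    - {"travel":[0,0,0],"roll":0,"jaw":33}
    - {"travel":[0,0,0],"roll":0,"jaw":33}
    - {"travel":[0,0,0],"roll":0,"jaw":33}
    - {"travel":[0,0,0],"roll":0,"jaw":33}
    - {"travel":[0,0,0],"roll":0,"jaw":33}

```text
clock: 22.8
tool_pos: [0.5392, -0.0698, 0.0882]
orientation: [-180.0, -0.0, 11.5]
force: [-0.5, 1.2, -0.1]
opening: 0.0332
gripper_force: 0.0
```

Call:
apply_moves:
  targets:
    - {"travel":[0,0,0],"roll":0,"jaw":33}
    - {"travel":[0,0,0],"roll":0,"jaw":33}
    - {"travel":[0,0,0],"roll":0,"jaw":33}
    - {"travel":[0,0,0],"roll":0,"jaw":33}
    - {"travel":[0,0,0],"roll":0,"jaw":33}
    - {"travel":[0,0,0],"roll":0,"jaw":33}
    - {"travel":[0,0,0],"roll":0,"jaw":33}
    - {"travel":[0,0,0],"roll":0,"jaw":33}
    - {"travel":[0,0,0],"roll":0,"jaw":33}
    - {"travel":[0,0,0],"roll":0,"jaw":33}

```text
clock: 23.8
tool_pos: [0.5392, -0.0698, 0.0882]
orientation: [-180.0, -0.0, 11.5]
force: [-1.0, 0.6, 0.5]
opening: 0.0329
gripper_force: 0.0
```

```bash
python3 ph.py
```

```text
23.85 0.032897380865146306
[[13.5, 84.6, 277.0, 294.1], [12.6, 80.9, 280.0, 290.6], [11.6, 76.9, 283.0, 286.9], [10.5, 74.9, 286.0, 285.2], [9.2, 74.4, 289.0, 284.7], [8.0, 74.0, 292.0, 284.4], [6.7, 73.7, 295.0, 284.1], [5.4, 73.2, 298.0, 283.7], [4.1, 72.8, 301.0, 283.3], [2.8, 72.5, 304.0, 283.1], [1.5, 71.9, 307.0, 282.6], [0.2, 71.6, 310.0, 282.3], [-1.1, 71.1, 313.0, 282.0], [-2.5, 71.5, 316.0, 282.3], [-3.7, 72.7, 319.0, 283.3], [-5.0, 73.8, 322.0, 284.3], [-6.2, 75.0, 325.0, 285.3], [-7.5, 76.1, 328.0, 286.3], [-8.7, 77.3, 331.0, 287.3], [-9.9, 78.4, 334.0, 288.3], [-11.1, 79.4, 337.0, 289.2], [-11.9, 85.2, 340.0, 294.7]]
```

Call:
apply_moves:
  targets:
    - {"travel":[0,0,0],"roll":0,"jaw":33}
    - {"travel":[0,0,0],"roll":0,"jaw":33}
    - {"travel":[0,0,0],"roll":0,"jaw":33}
    - {"travel":[0,0,0],"roll":0,"jaw":33}
    - {"travel":[0,0,0],"roll":0,"jaw":33}
    - {"travel":[0,0,0],"roll":0,"jaw":33}
    - {"travel":[0,0,0],"roll":0,"jaw":30}
    - {"travel":[0,0,0],"roll":0,"jaw":30}
    - {"travel":[0,0,0],"roll":0,"jaw":30}
    - {"travel":[0,0,0],"roll":0,"jaw":30}

```text
clock: 24.85
tool_pos: [0.5392, -0.0698, 0.0882]
orientation: [180.0, 0.0, 11.5]
force: [0.4, 0.0, -1.6]
opening: 0.0303
gripper_force: 0.0
```

Call:
apply_moves:
  targets:
    - {"travel":[0,0,0],"roll":0,"jaw":30}
    - {"travel":[0,0,0],"roll":0,"jaw":30}
    - {"travel":[0,0,0],"roll":0,"jaw":10}
    - {"travel":[0,0,0],"roll":0,"jaw":10}
    - {"travel":[0,0,0],"roll":0,"jaw":10}
    - {"travel":[0,0,0],"roll":0,"jaw":10}
    - {"travel":[0,0,0],"roll":0,"jaw":10}
    - {"travel":[0,0,0],"roll":0,"jaw":10}
    - {"travel":[0,0,0],"roll":0,"jaw":10}
    - {"travel":[0,0,0],"roll":0,"jaw":10}

```text
clock: 25.85
tool_pos: [0.5392, -0.0694, 0.0883]
orientation: [-180.0, -0.0, 11.5]
force: [-1.9, 5.4, 2.1]
opening: 0.0237
gripper_force: 30.0
```

```bash
python3 ph.py; python3 -c "
from h import *
o=ctrl.get_obs();print(o['opening'],o['force'],o['moment'])"
```

```text
25.9 0.023672792702681314
[[16.2, 57.8, 277.0, 271.8], [14.8, 57.8, 280.0, 271.8], [13.0, 63.5, 283.0, 276.0], [10.8, 76.2, 286.0, 286.3], [9.6, 75.5, 289.0, 285.7], [8.3, 74.8, 292.0, 285.1], [7.1, 74.1, 295.0, 284.5], [5.8, 73.4, 298.0, 283.9], [4.5, 72.7, 301.0, 283.3], [3.2, 71.9, 304.0, 282.7], [1.9, 71.2, 307.0, 282.0], [0.6, 70.9, 310.0, 281.8], [-0.7, 71.6, 313.0, 282.4], [-2.0, 72.4, 316.0, 283.1], [-3.3, 73.2, 319.0, 283.8], [-4.6, 74.0, 322.0, 284.4], [-5.9, 74.7, 325.0, 285.0], [-7.1, 75.4, 328.0, 285.7], [-8.4, 76.2, 331.0, 286.3], [-9.6, 76.6, 334.0, 286.7], [-12.3, 57.7, 337.0, 271.8], [-13.7, 57.6, 340.0, 271.7]]
0.023672792702681314 [-1.79579709  5.5671001   1.4155868 ] [1.87025694 0.5581092  0.04674377]
```

Call:
apply_moves:
  targets:
    - {"travel":[0,0,0],"roll":0,"jaw":10}
    - {"travel":[0,0,0],"roll":0,"jaw":10}
    - {"travel":[0,0,0],"roll":0,"jaw":10}
    - {"travel":[0,0,0],"roll":0,"jaw":10}
    - {"travel":[0,0,0],"roll":0,"jaw":10}
    - {"travel":[0,0,0],"roll":0,"jaw":10}
    - {"travel":[0,0,0],"roll":0,"jaw":10}
    - {"travel":[0,0,0],"roll":0,"jaw":10}
    - {"travel":[0,0,0],"roll":0,"jaw":10}
    - {"travel":[0,0,0],"roll":0,"jaw":10}

```text
clock: 26.9
tool_pos: [0.5392, -0.0694, 0.0882]
orientation: [-180.0, -0.0, 11.5]
force: [-1.6, 5.1, 2.5]
opening: 0.0238
gripper_force: 30.0
```

```bash
python3 ph.py
```

```text
26.95 0.023735718017824786
[[16.2, 57.8, 277.0, 271.8], [14.8, 57.8, 280.0, 271.8], [13.0, 63.5, 283.0, 276.0], [10.8, 76.3, 286.0, 286.3], [9.6, 75.5, 289.0, 285.7], [8.3, 74.8, 292.0, 285.1], [7.1, 74.1, 295.0, 284.5], [5.8, 73.3, 298.0, 283.8], [4.5, 72.7, 301.0, 283.3], [3.2, 71.9, 304.0, 282.7], [1.9, 71.2, 307.0, 282.1], [0.6, 70.9, 310.0, 281.8], [-0.7, 71.6, 313.0, 282.4], [-2.0, 72.4, 316.0, 283.1], [-3.3, 73.2, 319.0, 283.8], [-4.6, 74.0, 322.0, 284.4], [-5.9, 74.8, 325.0, 285.1], [-7.1, 75.4, 328.0, 285.7], [-8.4, 76.2, 331.0, 286.3], [-9.6, 76.7, 334.0, 286.8], [-12.3, 57.7, 337.0, 271.8], [-13.7, 57.7, 340.0, 271.8]]
```

The flats are now square to the pads: both lower edges slope at about 30°, the opening is 23.7 mm, and the silhouette did not change over 1 s. The bolt is held, so I'll hand in.

```bash
python3 -c "
from plant import ctrl
print(ctrl.close_job())"
```

```text
the job is handed in; nothing more can be done
None
```

Both brass pins are home in their bores (confirmed in the top and side views), and the gripper is holding the bolt head still across its flats at 30 N; I handed the job in after about 27 s, having let go of the bolt head once to re-grip it squarely.

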